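Open the microtome's block clamp and hold it for a block change

ROBOT

A 7-joint arm with a two-finger parallel gripper is mounted at the origin on the work surface. World frame = base frame: x ahead of the robot, y to its left, z up, the work surface at z = 0. Lengths are in m, angles in degrees, forces in N, time in s.
With the tool pointing down it reaches from about 0.425 to 0.875 m from the base axis. Payload 8.4 kg.
Tool frame: the origin (TCP) lies at the very end of the fingers, on their centre line; the grasp point (between the pads) lies 19 mm behind it (r.grip_depth is the distance from the TCP to the grasp point, in m); z points along the fingers, y is the line along which they close (so a half turn about z gives the same grasp; the last joint's range is limited). The gripper opens to 87 mm and grips with 3 to 60 N. Pads are 19 mm wide; open, the fingers measure 117 mm over their backs; the gripper's body (75 mm by 190 mm) begins 51 mm behind the grasp point.
Start: joints at [-74.381, 19.091, 2.286, 83.961, -0.768, 76.965, -3.352], TCP at [0.236, 0.606, 0.223] pointing down, gripper open.
Joint ranges: [-147.57, 147.57], [-21.85, 119.76], [-74.77, 79.35], [14.55, 137.4], [-85.83, 265.84], [4.83, 119.75], [-152.11, 152.11]. Speed limits (degrees/s): [127.2, 127.2, 159.86, 159.86, 180, 180, 180].

INTERFACE

Orientations are given as a 3x3 rotation matrix whose columns are the frame's x, y, z axes.
In Python, from station import r gives the robot as it stands.
- The arm moves only by the tool send_rows, never from a script. Its argument "series" is a list of rows, each a list of 7 numbers: the shift along the world's x, y, z in mm, then the turn, a rotation vector about the world's x, y, z in degrees, then the closure, from 0 (fully open) to 1 (shut). In form: [[dx, dy, dz, rx, ry, rz, claw], ...]. A call has 1 to 10 rows; each row is the pose to reach, as a shift and turn from the pose commanded when the call began; what a row does not reach only later rows make up. A row lasts 1/12 s, in which the tool goes at most 41.7 mm and 7.16 degrees, less where a joint would pass 70% of its speed; a pose out of reach is approached as far as the arm can. A call with a gripper value outside its range is refused whole. The fingers move at their own pace and stop on an object; the grip force is fixed at half the most. Time passes only in rows, so rows that repeat a pose let the fingers close. It gives the time, the measured TCP pose, the force, the opening and the grip force at its end, in the units of the state.
- r.get_state(): the state, without advancing time (a new reading comes with each control period).
- r.get_image(name): name is "scene" or "side" or "wrist"; returns the picture (400x640x3 uint8, blue, green, red); there is no depth.
- r.camera_model(name): a dict with "intrinsics" (3x3 intrinsics, pixels), "k1" (the pictures are not rectified: a ray, as slopes to the right and down, at radius r is drawn at 1 + k1 r^2 times it, then the intrinsics apply), "pose" (4x4, takes a point from camera to world coordinates). Camera axes: x right, y up, looking along -z (the intrinsics and any distortion apply to the point x, -y, -z); pixel columns grow to the right and rows downward; lengths in m; the calibration is good to about 2 mm. A picture is of the moment at which its call begins: read the wrist's pose just before it. camera_model takes no time and is no camera call; for the wrist camera it gives the pose at the moment of the call.
- r.hand_in(): hands the job in; it is judged then, once.
Trained networks look in the newest picture that a camera, given by its name, has taken for a name from the list of things; names that differ only in an ending like _2 or _b are one class to them, and where a whole thing is asked for, a point or a joint stands for the part that bears it (a point fixed in the world has none). Each returns a list of dicts, best first, with "p" (0 to 1); they miss things now and then, are a little off and sometimes report something else, mostly with a low value. They report only what shows in the picture. A call takes as long as a camera call. They do not tell look-alikes from the thing itself.
- r.trace(camera, thing): "region" (400x640 bool, what is visible of it) and "at" ([column, row] as shares, 0 to 1, of the picture: columns of its width, rows of its height, amid what is visible of it).
- r.mark_of(camera, thing): "at" ([column, row] as shares, 0 to 1, of the picture: columns of its width, rows of its height: a listed point, or the origin of a listed thing).
The state is a dict: "time_s": time; "q": joint angles; "joint_velocities": joint speeds; "joint_efforts": joint torques, N m; "tcp_pos": TCP position; "eef_rot": TCP orientation; "force": force on the tool from outside, world axes, zero at the start; "torque": the same for the moment, N m; "opening": finger opening in m; "grip_force": force on a finger pad.
Only numpy, scipy, OpenCV 4.12 (cv2) and the standard library are available. Lean on these libraries where they do the work, as an engineer would, in place of code of your own. Each camera call takes 0.05 s, during which the arm holds its last target. There are 200 camera calls.

TASK

Get the sliding microtome ready for a block change: slide the clear finger guard straight up out of its slots by the red bar along its top edge, set it down upright in the tall narrow pocket of the grey caddy without dropping it, and let go. Then pull the clamp's black knob straight out towards you until the red ring on its stem has just come clear of the collar (18 mm of pull) and finish while still holding it there against its spring, so that a colleague can lift the wax block out. Leave the wax block lying in the clamp, and do not shift the knife carriage or knock anything else about.

Things in the scene. Friction and masses are not known exactly. Their poses are not given: they have to be found in the camera images.
- microtome: the cream sliding microtome, fixed, but its place and yaw differ each time: base 400 x 430 x 35 mm, rail bed behind up to 121 mm high, brass column with the block clamp on top near its right end. Origin on the table below the middle of the wax block's seat, x axis away from the operator (the knob is pulled to -x), y axis to the left, z up
- guard_bar (a point): centre of the red grip bar (12 mm thick along x, 160 mm long along y, 14 mm tall) on the top edge of the finger guard: a clear upright panel 5 mm thick, 160 mm wide, 140 mm tall with the bar. Axes: x across its thickness, y along its width, z up. At the start it stands in slotted posts on the microtome, bar centre 168 mm above the table; things just behind it are lower than 142 mm
- guard_foot (a point): middle of the guard's bottom edge, 133 mm below guard_bar in the guard's z; at the start 113 mm in front (-x) of the microtome's origin and 35 mm above the table
- guard: the whole finger guard, loose, about 0.13 kg; origin at guard_foot, same axes. The slotted posts at its two ends reach 95 mm above the table, so it has to rise straight up by 60 mm to come free
- pocket_floor (a point): middle of the floor of the caddy's tall pocket, 6 mm above the table: 22 mm wide along x, 180 mm long along y, open at the top, walls 4 mm thick rising 60 mm above the floor. Axes: x across the pocket, y along it, z up. A guard let go in it stands on the floor and leans on a wall, up to about 0.3 rad
- caddy: the grey caddy, fixed, but its place and yaw differ each time; origin on the table below pocket_floor, same axes. The low tray behind (+x) the pocket holds a brush and a pair of forceps, all below 35 mm
- knob_center (a point): centre of the clamp's black pull knob: a cylinder 24 mm in diameter, 22 mm long, its axis along the microtome's x, 117 mm above the table, 90 mm in front (-x) of the microtome's origin when shut. An 8 mm steel stem joins it to the front jaw, 11 mm of it bare when shut. Free space beside and above it once the guard is gone, and below it down to 39 mm above the table
- clamp_jaw (a joint): how far the knob and front jaw are pulled out, in m: 0 shut, 0.030 end stop. A spring pulls it shut with 6 N at 0 and 11.4 N at 0.018 (300 N/m); let go, it snaps shut. The 4 mm red ring on the stem starts to show at the collar at 0.0135, is fully out at 0.0175; 0.018 is the mark
- collar_face (a point): centre of the front face of the steel collar (18 mm in diameter) out of which the stem slides; fixed to the microtome, 68 mm in front (-x) of its origin, 117 mm above the table
- wax_block_center (a point): centre of the wax block on its white cassette (40 x 28 x 12 mm, 14 g, loose), lying flat on the clamp between the jaws
- knife_edge (a point): middle of the knife edge on the knife carriage, which stands on the rail to the left of the clamp, at a different place each time (it can slide along the rail, heavy and stiff). Its nearest part is at least 110 mm to the left (+y) of the knob's line; it is up to 240 mm above the table
- brush: brush lying in the caddy's low tray, loose
- forceps: steel forceps lying in the caddy's low tray, loose
- fixative_bottle: white bottle, 64 mm in diameter, 150 mm tall, loose, origin under its centre
- sample_jar: jar with a red cap, 60 mm in diameter, 75 mm tall, loose, origin under its centre
- slide_box: flat green slide box 200 x 100 x 30 mm, loose
Things that resemble listed ones, but are neither listed nor needed, are in the scene too. Of the things that look like the caddy, the largest one is meant.

How it is judged:
By the outcome, as a careful person would: the job done as asked, in the order asked, and still so for the second after the job is handed in, while the arm keeps its last pose, push and grip.
It also fails if it takes over 54 s, if anything falls off the work surface, if the arm or the gripper's body presses on something with over 40 N, if the wrist force passes 120 N, or if a joint passes its speed limit or range.

## Working session

There is one attempt and no reset: what is moved stays moved. The work goes in short steps, Python scripts to look and compute and a tool call to move; the robot and the scene stay as the last step left them, time stands still between calls to the robot, and variables do not carry over. Pictures are saved under pics/ and viewed, at most 10 in all, crops included, and the job is handed in when it is done.

Besides the shell and the picture viewer there is one more tool, called after "Request:" as name(argument=value, ...), one argument or row to a line, values as JSON. send_rows: Moves the arm, as the interface text tells. Its arguments: {"type":"object","properties":{"series":{"type":"array"}},"required":["series"]}

```bash
ls; mkdir -p pics
python3 - <<'E'
from station import r
import cv2,numpy as np
s=r.get_state();print(s)
for c in("scene","side","wrist"):
    m=r.camera_model(c);print(c,m)
    cv2.imwrite(f"pics/{c}0.png",r.get_image(c))
    for t in["guard_bar","guard_foot","pocket_floor","caddy","knob_center","collar_face","microtome","wax_block_center","knife_edge","fixative_bottle","sample_jar","slide_box"]:
        print(t,[(round(d["p"],2),(np.array(d["at"])*[640,400]).round(1).tolist()) for d in r.mark_of(c,t)[:4]])
E
```

```text
pics
{'time_s': 0.0, 'q': array([-74.38363054,  19.13093395,   2.28685364,  84.01131642,
        -0.76879372,  76.96456239,  -3.35184081]), 'joint_velocities': array([-0.00832586, -0.00680043, -0.11918649, -0.02398138, -0.05270675,
        0.06382653,  0.07182233]), 'joint_efforts': array([ 6.38962902e-04, -6.56353712e+01,  1.33563716e+00, -4.03791976e+01,
       -5.97597705e-02,  4.51342680e-02,  1.62020128e-04]), 'tcp_pos': array([0.23598949, 0.60514782, 0.22166691]), 'eef_rot': array([[-9.31669061e-01,  3.63307760e-01, -4.82711586e-04],
       [ 3.63308066e-01,  9.31667821e-01, -1.52304221e-03],
       [-1.03606203e-04, -1.59434432e-03, -9.99998724e-01]]), 'force': array([-0.69413225,  0.05484762,  0.46742011]), 'torque': array([-0.00349371, -0.01675736, -0.02176237]), 'grip_force': 0.0, 'opening': 0.08722686014183725}
scene {'intrinsics': array([[396.14445293,   0.        , 312.72233312],
       [  0.        , 396.14445293, 199.04530646],
       [  0.        ,   0.        ,   1.        ]]), 'k1': -0.04586107758036488, 'pose': array([[ 0.19866462, -0.62652149,  0.75365986,  1.7865
[... 1983 characters left out ...]
    , 317.56073026],
       [  0.        , 286.36877566, 202.08614213],
       [  0.        ,   0.        ,   1.        ]]), 'k1': -0.030404734914770904, 'pose': array([[ 3.63499469e-01, -9.02888282e-01, -2.29479597e-01,
         1.74207231e-01],
       [ 9.31594361e-01,  3.52222555e-01,  8.98399573e-02,
         6.29585619e-01],
       [-2.87554549e-04, -2.46438675e-01,  9.69158344e-01,
         3.83493756e-01],
       [ 0.00000000e+00,  0.00000000e+00,  0.00000000e+00,
         1.00000000e+00]])}
guard_bar []
guard_foot []
pocket_floor []
caddy []
knob_center []
collar_face []
microtome []
wax_block_center []
knife_edge []
fixative_bottle []
sample_jar [(0.71, [333.7, 297.3])]
slide_box []
```

View pics/scene0.png

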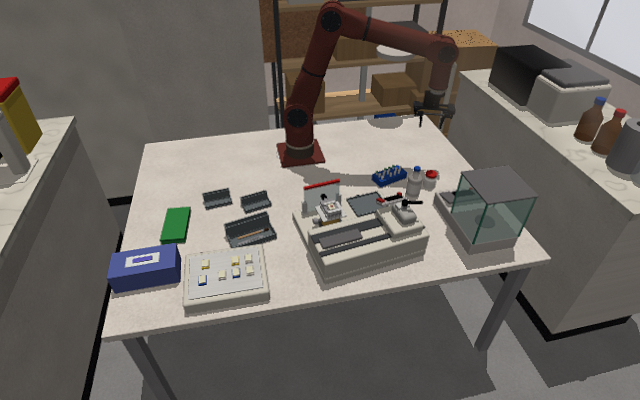

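View pics/side0.png

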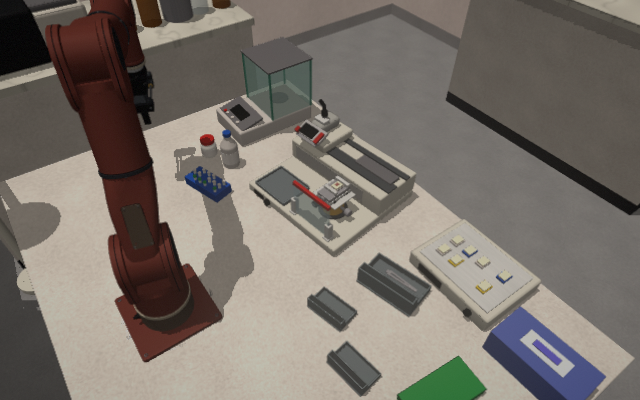

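Scene: guard with red bar around (322,185), clamp (330,208), knife carriage (405,212). There are three caddy look-alikes at (216,198), (256,201) and (249,229). The largest, at scene (249,229) and side (394,283), is the one meant. Next I'll triangulate roughly.

```bash
cat > h.py <<'E'
from station import r
import cv2,numpy as np
def M(c): return r.camera_model(c)
def ray(m,uv):
    K=m["intrinsics"];T=m["pose"]
    d=cv2.undistortPoints(np.array([[uv]],float),K,np.array([m["k1"],0,0,0]))[0,0] 
    v=T[:3,:3]@np.array([d[0],-d[1],-1]);return T[:3,3],v/np.linalg.norm(v)
def onz(m,uv,z):
    o,v=ray(m,uv);return o+v*(z-o[2])/v[2]
def tri(l):
    A=np.zeros((3,3));b=np.zeros(3)
    for m,uv in l:
        o,v=ray(m,uv);P=np.eye(3)-np.outer(v,v);A+=P;b+=P@o
    x=np.linalg.solve(A,b)
    return x,[np.linalg.norm(np.array(proj(m,x))-uv) for m,uv in l]
def proj(m,X):
    X=np.atleast_2d(X);T=m["pose"];p=(X-T[:3,3])@T[:3,:3];s=p[:,:2]/-p[:,2:]*[1,-1]
    s=s*(1+m["k1"]*(s**2).sum(1,keepdims=True));K=m["intrinsics"]
    return (s*[K[0,0],K[1,1]]+K[:2,2]).squeeze()
def bar_ends(img,near,rad=60):
    b,g,rr=[img[...,i].astype(int) for i in range(3)]
    msk=((rr>110)&(rr>2*g)&(rr>2*b)).astype(np.uint8)
    n,L,st,ce=cv2.connectedComponentsWithStats(msk)
    k=min(range(1,n),key=lambda i:np.linalg.norm(ce[i]-near)-st[i,4]*.2)
    ys,xs=np.where(L==k);P=np.c_[xs,ys].astype(float);c=P.mean(0)
    d=np.linalg.svd(P-c,full_matrices=0)[2][0];t=(P-c)@d
    return c,c+d*t.min(),c+d*t.max(),len(P)
E
python3 - <<'E'
from h import *
S,D=M("scene"),M("side")
for n,a,b in[("bar",(320.1,182.8),(310.3,194.8)),("foot",(324.6,209.7),(312.6,226.8)),("collar",(325.5,204.7),(319.3,201.7)),("mic",(330.9,233.9),(336.4,214.2)),("wax",(328.9,207.7),(334.7,185)),("knife",(385.1,198.1),(304,139)),
 ("caddyL",(247.4,225.8),(384.4,291.1)),("pocketL",(249.6,228.3),(380.1,290.6))]:
    print(n,*tri([(S,np.array(a)),(D,np.array(b))]))
for c,near in(("scene",(320,183)),("side",(310,195))):
    i=cv2.imread(f"pics/{c}0.png");e=bar_ends(i,np.array(near));print(c,e)
    for p in e[:3]: print(onz(M(c),p,.170))
E
```

```text
bar [0.50064376 0.00079998 0.17399237] [np.float64(0.20573518874829047), np.float64(0.28258207922178946)]
foot [0.50905578 0.01185372 0.02084598] [np.float64(2.0458710161081477), np.float64(2.7362492759127046)]
collar [0.55071799 0.01680047 0.09610898] [np.float64(1.2370024969005895), np.float64(1.6158668095044961)]
mic [ 0.62512525  0.02135407 -0.00957575] [np.float64(0.2486895765722792), np.float64(0.30535729432434017)]
wax [0.61328446 0.01746957 0.13406915] [np.float64(1.716317662390063), np.float64(2.1490332054914694)]
knife [0.64276254 0.23925079 0.16736958] [np.float64(0.9371870245443512), np.float64(1.0892585692300512)]
caddyL [ 0.53650205 -0.32342999  0.02258913] [np.float64(0.06408952231177088), np.float64(0.09475969087688003)]
pocketL [ 0.53568406 -0.3123519   0.00756155] [np.float64(0.8464207083256376), np.float64(1.2427412070516275)]
scene (array([321.46268657, 183.14925373]), array([338.80145672, 179.14112196]), array([303.82138297, 187.22732091]), 67)
[0.4999034  0.00616331 0.17      ]
[0.48815702 0.08413837 0.17      ]
[ 0.51154616 -0.07123623  0.17      ]
side (array([311.13286713, 194.01398601]), array([293.24057459, 180.67725004]), array([328.84093289, 207.21340119]), 143)
[0.50701974 0.00647765 0.17      ]
[0.49502178 0.08759865 0.17      ]
[ 0.51825497 -0.06950316  0.17      ]
```

Request:
send_rows(
  series=[
    [30, -40, 30, 0, 0, -4, 0],
    [55, -75, 55, 0, 0, -9, 0],
    [80, -110, 80, 0, 0, -14, 0],
    [105, -145, 105, 0, 0, -19, 0],
    [130, -180, 125, 0, 0, -24, 0],
    [155, -215, 140, 0, 0, -29, 0],
    [180, -250, 150, 0, 0, -34, 0],
    [205, -285, 150, 0, 0, -38, 0],
    [220, -310, 150, 0, 0, -42, 0],
    [230, -340, 150, 0, 0, -46, 0],
  ],
)

```text
time_s: 2.78
tcp_pos: [0.4543, 0.2896, 0.3716]
eef_rot: [[-0.383, 0.924, 0.001], [0.924, 0.383, 0.001], [0.001, 0.001, -1.0]]
force: [0.7, 1.0, -0.4]
opening: 0.087
grip_force: 0.0
```

Request:
send_rows(
  series=[
    [10, -38, 0, 0, 0, -3, 0],
    [20, -76, 0, 0, 0, -6, 0],
    [25, -114, 0, 0, 0, -9, 0],
    [30, -152, 0, 0, 0, -12, 0],
    [30, -190, 0, 0, 0, -14, 0],
    [30, -230, 0, 0, 0, -14, 0],
    [30, -265, 0, 0, 0, -14, 0],
    [30, -280, 0, 0, 0, -14, 0],
    [30, -280, 0, 0, 0, -14, 0],
    [30, -280, 0, 0, 0, -14, 0],
  ],
)

```text
time_s: 3.62
tcp_pos: [0.4831, 0.0106, 0.371]
eef_rot: [[-0.149, 0.989, 0.001], [0.989, 0.149, 0.001], [0.001, 0.001, -1.0]]
force: [0.2, 0.5, -0.2]
opening: 0.0872
grip_force: 0.0
```

```bash
cat > look.py <<'E'
import sys
from h import *
def look(tag,things):
    s=r.get_state();m=M("wrist");i=r.get_image("wrist");cv2.imwrite(f"pics/{tag}.png",i);np.save(f"pics/{tag}.npy",m,allow_pickle=True)
    print(s["time_s"],s["tcp_pos"].round(4),s["eef_rot"].round(3).tolist(),s["q"].round(1))
    for t,z in things:
        for d in r.mark_of("wrist",t)[:3]:
            uv=np.array(d["at"])*[640,400];print(t,round(d["p"],2),uv.round(1),onz(m,uv,z).round(4))
    return m,i
if __name__=="__main__":
    look(sys.argv[1],[("guard_bar",.168),("guard_foot",.035),("knob_center",.117),("collar_face",.117),("wax_block_center",.134),("pocket_floor",.006),("caddy",0),("knife_edge",.17)])
E
python3 look.py w1
```

```text
3.6167 [0.4831 0.0106 0.371 ] [[-0.149, 0.989, 0.001], [0.989, 0.149, 0.001], [0.001, 0.001, -1.0]] [-42.4  -5.2  33.5  93.    2.8  91.3  -0.4]
guard_bar 0.6 [333.  187.7] [0.5043 0.0072 0.168 ]
guard_bar 0.27 [390.7 169.1] [0.5734 0.0421 0.168 ]
guard_foot 0.67 [327.8 172.6] [0.5024 0.007  0.035 ]
collar_face 0.8 [364.  181.3] [0.5522 0.0137 0.117 ]
wax_block_center 0.58 [410.6 184.6] [0.6153 0.0216 0.134 ]
caddy 0.6 [236.3 296.7] [ 0.3555 -0.2855  0.    ]
knife_edge 0.9 [491.8   5.9] [0.649  0.2429 0.17  ]
```

View picture.

View pics/w1.png

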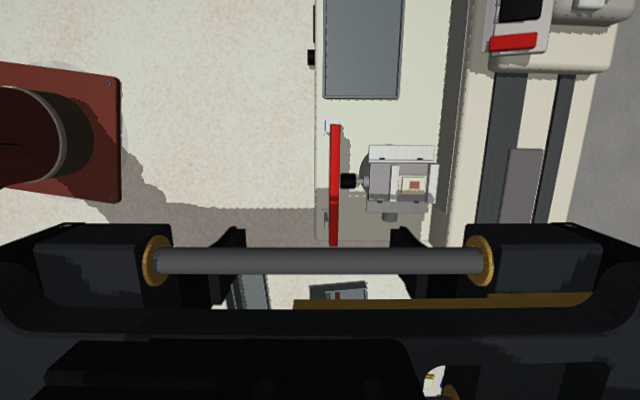

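Run:
```python
from h import *
m=np.load("pics/w1.npy",allow_pickle=True).item()
e=bar_ends(cv2.imread("pics/w1.png"),np.array((333,187)));print(e)
P=[onz(m,p,.172) for p in e[:3]];print(P);d=P[2]-P[1];print(np.linalg.norm(d),np.degrees(np.arctan2(d[1],d[0])))
```

```text
(array([334.10692464, 180.11303462]), array([335.14200764, 124.02107383]), array([332.90855416, 245.05367249]), 982)
[array([0.50379999, 0.01783196, 0.172     ]), array([0.49381148, 0.08617611, 0.172     ]), array([ 0.51668338, -0.06987893,  0.172     ])]
0.15772222346392617 -81.6619181899806
```

Wrist picture: red bar at column 334, rows 124–245; knob at (348,181), wax block at (414,184), and the knife carriage far up at (515,40). Yaw is ≈8.4° and the bar centre ≈(0.505, 0.008). Next, a close look at the large caddy.

Request:
send_rows(
  series=[
    [0, -40, 0, 0, 0, 0, 0],
    [0, -80, 0, 0, 0, 0, 0],
    [0, -120, 0, 0, 0, 0, 0],
    [5, -160, 0, 0, 0, 0, 0],
    [10, -200, 0, 0, 0, 0, 0],
    [15, -240, 0, 0, 0, 0, 0],
    [20, -280, 0, 0, 0, 0, 0],
    [20, -320, 0, 0, 0, 0, 0],
    [20, -350, 0, 0, 0, 0, 0],
    [20, -360, 0, 0, 0, 0, 0],
  ],
)

```text
time_s: 4.9
tcp_pos: [0.5014, -0.3536, 0.37]
eef_rot: [[-0.146, 0.989, -0.002], [0.989, 0.146, -0.002], [-0.002, -0.003, -1.0]]
force: [0.1, -0.6, 0.4]
opening: 0.0867
grip_force: 0.0
```

Request:
send_rows(
  series=[
    [0, 0, 0, 0, 0, 0, 0],
    [0, 0, 0, 0, 0, 0, 0],
  ],
)

```text
time_s: 5.07
tcp_pos: [0.503, -0.349, 0.3703]
eef_rot: [[-0.15, 0.989, -0.001], [0.989, 0.15, -0.0], [0.0, -0.001, -1.0]]
force: [0.4, 0.2, -1.2]
opening: 0.0868
grip_force: 0.0
```

```bash
python3 look.py w2; python3 -c "
import cv2;i=cv2.imread('pics/w2.png');cv2.imwrite('pics/w2c.png',cv2.resize(i[0:260,160:560],None,fx=2,fy=2))"
```

```text
5.0667 [ 0.503  -0.349   0.3703] [[-0.15, 0.989, -0.001], [0.989, 0.15, -0.0], [0.0, -0.001, -1.0]] [-11.6  17.9  56.6  76.9 -14.9  93.   51.5]
pocket_floor 0.93 [243.2 112. ] [ 0.3591 -0.2731  0.006 ]
pocket_floor 0.83 [343.5 150.5] [ 0.5451 -0.3129  0.006 ]
pocket_floor 0.77 [202.  205.9] [ 0.296  -0.4559  0.006 ]
caddy 0.97 [337.5 154.2] [ 0.5359 -0.3215  0.    ]
caddy 0.79 [240.3 114.2] [ 0.3528 -0.2775  0.    ]
caddy 0.64 [204.3 203.9] [ 0.298  -0.4531  0.    ]
```

View pics/w2c.png

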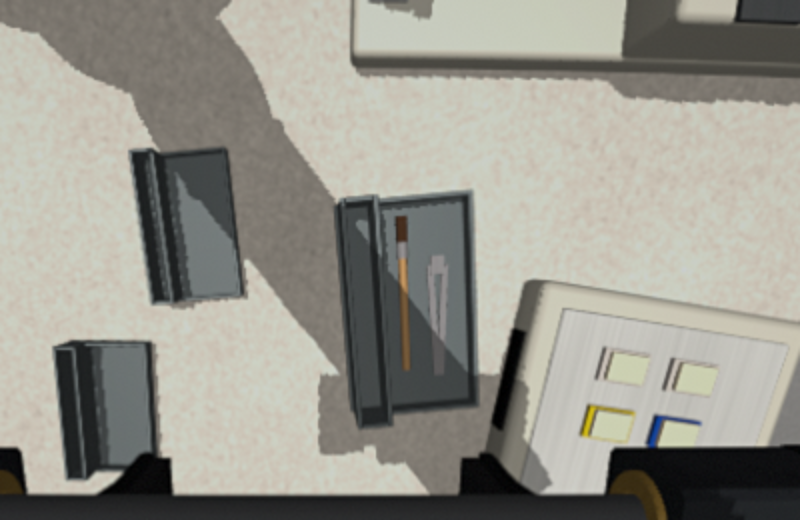

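The crop shows the largest caddy with brush and forceps. Its pocket rim corners are at crop (337,204), (378,197), (393,421) and (359,427); the two smaller empty ones sit to the left.

Run:
```python
from h import *
m=np.load("pics/w2.npy",allow_pickle=True).item()
C=np.array([(337,204),(378,197),(393,421),(359,427)])/2+[160,0]
P=np.array([onz(m,c,.066) for c in C]);print(P.round(4));print(P.mean(0))
for i in range(4):
    d=P[(i+1)%4]-P[i];print(np.linalg.norm(d),np.degrees(np.arctan2(d[1],d[0])))
# model overlay
c=P.mean(0)[:2];d=(P[0]+P[1]-P[2]-P[3])[:2];d/=np.linalg.norm(d);n=np.array([d[1],-d[0]])
print("yaw",np.degrees(np.arctan2(n[1],n[0])))
i=cv2.resize(cv2.imread("pics/w2.png"),None,fx=3,fy=3,interpolation=cv2.INTER_CUBIC)
for hx,hy,z,col in((.015,.094,.066,(0,0,255)),(.011,.09,.066,(0,255,255)),(.011,.09,.006,(0,255,0))):
    q=[np.r_[c+n*a*hx+d*b*hy,z] for a,b in((1,1),(1,-1),(-1,-1),(-1,1))]
    cv2.polylines(i,[(proj(m,np.array(q))*3+1).round().astype(int)],True,col,1)
cv2.imwrite("pics/ov.png",cv2.resize(i[240:690,900:1260],None,fx=1.3,fy=1.3))
```

```text
[[ 0.5037 -0.2399  0.066 ]
 [ 0.5341 -0.2301  0.066 ]
 [ 0.5781 -0.4048  0.066 ]
 [ 0.5506 -0.4144  0.066 ]]
[ 0.54161857 -0.32229895  0.066     ]
0.0319799275067935 17.96004927865971
0.18023423652092985 -75.86659422908446
0.029122080244332743 -160.93454844817694
0.18062690172789675 105.05155653153277
yaw 14.592980697359
```

View pics/ov.png

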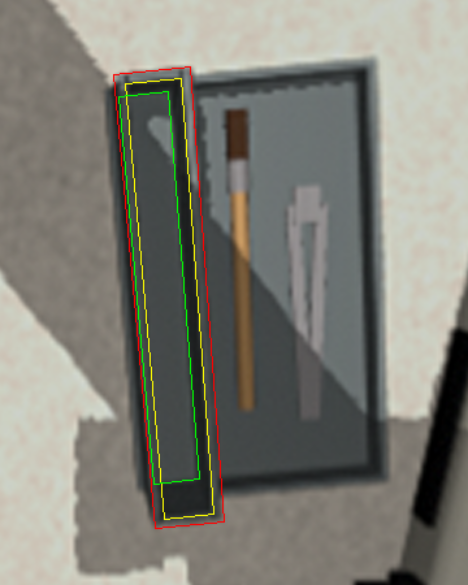

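The overlay roughly fits the rim, with the yaw and centre plausible. I'll cross-check it in the two fixed cameras.

Run:
```python
from h import *
c=np.array([.5416,-.3223]);y=np.radians(14.6);n=np.array([np.cos(y),np.sin(y)]);d=np.array([-n[1],n[0]])
out=[]
for cam,x0,y0 in(("scene",210,200),("side",345,240)):
    m=M(cam);i=cv2.resize(cv2.imread(f"pics/{cam}0.png"),None,fx=5,fy=5,interpolation=cv2.INTER_CUBIC)
    for hx,hy,z,col in((.015,.094,.066,(0,0,255)),(.015,.094,0,(0,255,0))):
        q=[np.r_[c+n*a*hx+d*b*hy,z] for a,b in((1,1),(1,-1),(-1,-1),(-1,1))]
        cv2.polylines(i,[(proj(m,np.array(q))*5+2).round().astype(int)],True,col,1)
    out.append(i[y0*5:(y0+80)*5,x0*5:(x0+80)*5])
cv2.imwrite("pics/ov2.png",np.hstack(out))
```

```text
(no output)
```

View pics/ov2.png

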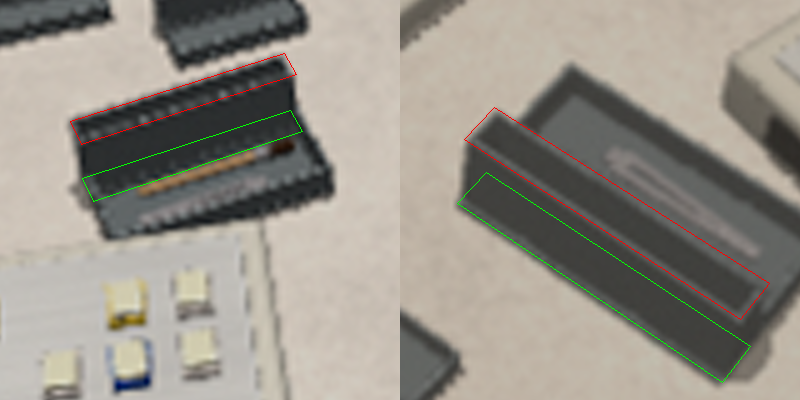

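Both views agree within about 3 mm: pocket at ≈(0.541,-0.321), yaw 14.6°. Next, the guard bar.

Request:
send_rows(
  series=[
    [0, 40, 0, 0, 0, 0, 0],
    [0, 80, 0, 0, 0, 0, 0],
    [0, 120, 0, 0, 0, 0, 0],
    [0, 160, 0, 0, 0, 0, 0],
    [0, 200, 0, 0, 0, 0, 0],
    [0, 240, 0, 0, 0, 0, 0],
    [0, 280, 0, 0, 0, 0, 0],
    [1, 320, 0, 0, 0, 0, 0],
    [2, 350, 0, 0, 0, 0, 0],
    [2, 357, 0, 0, 0, 0, 0],
  ],
)

```text
time_s: 6.35
tcp_pos: [0.5047, 0.0148, 0.3704]
eef_rot: [[-0.159, 0.987, -0.0], [0.987, 0.159, 0.001], [0.001, -0.0, -1.0]]
force: [-0.4, -0.2, -0.4]
opening: 0.0871
grip_force: 0.0
```

Request:
send_rows(
  series=[
    [0, 0, -20, 0, 0, 0, 0],
    [0, 0, -50, 0, 0, 0, 0],
    [0, 0, -80, 0, 0, 0, 0],
    [0, 0, -110, 0, 0, 0, 0],
    [0, 0, -130, 0, 0, 0, 0],
    [0, 0, -140, 0, 0, 0, 0],
    [0, 0, -140, 0, 0, 0, 0],
    [0, 0, -140, 0, 0, 0, 0],
  ],
)

```text
time_s: 7.02
tcp_pos: [0.5053, 0.0079, 0.2314]
eef_rot: [[-0.151, 0.989, 0.0], [0.989, 0.151, -0.0], [-0.0, 0.0, -1.0]]
force: [0.2, -0.0, 0.7]
opening: 0.0867
grip_force: 0.0
```

Run:
```python
from h import *
from look import look
m,i=look("w3",[("guard_bar",.168),("knob_center",.117),("collar_face",.117)])
e=bar_ends(i,np.array((330,180)));print(e)
P=[onz(m,p,.175) for p in e[:3]];print(P);d=P[2]-P[1];print(np.linalg.norm(d),np.degrees(np.arctan2(d[1],d[0])))
```

```text
7.0167 [0.5053 0.0079 0.2314] [[-0.151, 0.989, 0.0], [0.989, 0.151, -0.0], [-0.0, 0.0, -1.0]] [-46.5   0.6  41.4 104.7  -0.4  74.9   3.7]
guard_bar 0.69 [317.2 214.2] [0.5056 0.0072 0.168 ]
guard_bar 0.43 [434.2 205.2] [0.5987 0.0291 0.168 ]
knob_center 0.65 [338.7 198.7] [0.5264 0.0111 0.117 ]
collar_face 0.66 [363.7 198.4] [0.5509 0.0151 0.117 ]
(array([317.52213053, 158.72843211]), array([318.03499401, 112.93319755]), array([316.99260902, 206.01111629]), 1333)
[array([0.49893163, 0.05249793, 0.175     ]), array([0.49430208, 0.08535948, 0.175     ]), array([0.50408559, 0.01590914, 0.175     ])]
0.0701360517778549 -81.9814748999839
```

View pics/w3.png

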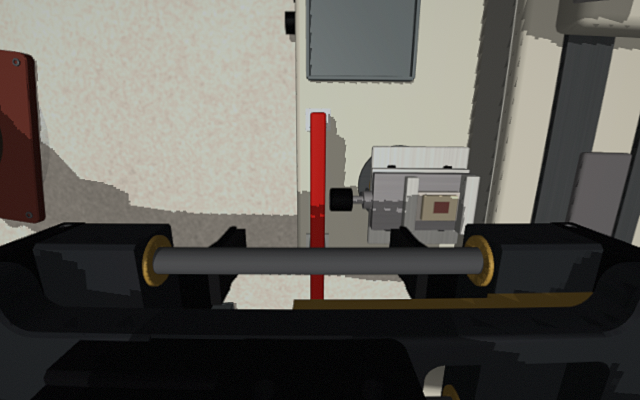

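Bar is centred between the fingers (column 317), with the knob at (341,199) behind it. Descend and grip.

Request:
send_rows(
  series=[
    [0, 0, -25, 0, 0, 0, 0],
    [0, 0, -50, 0, 0, 0, 0],
    [0, 0, -70, 0, 0, 0, 0],
    [0, 0, -80, 0, 0, 0, 0],
    [0, 0, -80, 0, 0, 0, 0.5],
    [0, 0, -80, 0, 0, 0, 1],
    [0, 0, -80, 0, 0, 0, 1],
    [0, 0, -80, 0, 0, 0, 1],
    [0, 0, -80, 0, 0, 0, 1],
    [0, 0, -80, 0, 0, 0, 1],
  ],
)

```text
time_s: 8.05
tcp_pos: [0.5055, 0.0083, 0.1514]
eef_rot: [[-0.151, 0.988, 0.001], [0.988, 0.151, 0.0], [0.0, 0.001, -1.0]]
force: [0.1, 0.6, -0.2]
opening: 0.0549
grip_force: 0.0
```

Request:
send_rows(
  series=[
    [0, 0, 0, 0, 0, 0, 1],
    [0, 0, 0, 0, 0, 0, 1],
    [0, 0, 5, 0, 0, 0, 1],
    [0, 0, 10, 0, 0, 0, 1],
  ],
)

```text
time_s: 8.38
tcp_pos: [0.5049, 0.0081, 0.161]
eef_rot: [[-0.151, 0.989, -0.001], [0.989, 0.151, -0.0], [-0.0, -0.001, -1.0]]
force: [0.8, 0.1, 0.6]
opening: 0.0282
grip_force: 0.0
```

Request:
send_rows(
  series=[
    [0, 0, -10, 0, 0, 0, 1],
    [0, 0, -10, 0, 0, 0, 1],
    [0, 0, -10, 0, 0, 0, 1],
    [0, 0, -10, 0, 0, 0, 1],
    [0, 0, -10, 0, 0, 0, 1],
    [0, 0, -10, 0, 0, 0, 1],
  ],
)

```text
time_s: 8.88
tcp_pos: [0.505, 0.0081, 0.1507]
eef_rot: [[-0.151, 0.988, -0.0], [0.988, 0.151, -0.0], [-0.0, -0.0, -1.0]]
force: [0.1, -0.1, -1.4]
opening: 0.0116
grip_force: 30.0
```

Gripped (30 N on about 12 mm). Lift straight up.

Request:
send_rows(
  series=[
    [0, 0, 4, 0, 0, 0, 1],
    [0, 0, 10, 0, 0, 0, 1],
    [0, 0, 18, 0, 0, 0, 1],
    [0, 0, 28, 0, 0, 0, 1],
    [0, 0, 40, 0, 0, 0, 1],
    [0, 0, 52, 0, 0, 0, 1],
    [0, 0, 66, 0, 0, 0, 1],
    [0, 0, 85, 0, 0, 0, 1],
    [0, 0, 105, 0, 0, 0, 1],
    [0, 0, 115, 0, 0, 0, 1],
  ],
)

```text
time_s: 9.72
tcp_pos: [0.506, 0.008, 0.2689]
eef_rot: [[-0.151, 0.989, 0.003], [0.989, 0.151, 0.001], [0.001, 0.003, -1.0]]
force: [0.6, -0.8, -1.6]
opening: 0.0119
grip_force: 30.0
```

Request:
send_rows(
  series=[
    [0, -12, 0, 0, 0, 0, 1],
    [3, -35, 0, 0, 0, 0.5, 1],
    [7, -65, 0, 0, 0, 1, 1],
    [11, -100, 0, 0, 0, 2, 1],
    [15, -135, 0, 0, 0, 3, 1],
    [20, -170, 0, 0, 0, 4, 1],
    [25, -205, 0, 0, 0, 5, 1],
    [29, -240, 0, 0, 0, 6, 1],
    [32, -275, 0, 0, 0, 6, 1],
    [34, -300, 0, 0, 0, 6, 1],
  ],
)

```text
time_s: 10.55
tcp_pos: [0.5376, -0.296, 0.2648]
eef_rot: [[-0.252, 0.968, -0.001], [0.968, 0.252, -0.002], [-0.001, -0.002, -1.0]]
force: [-0.4, 0.2, -1.6]
opening: 0.0117
grip_force: 30.0
```

Request:
send_rows(
  series=[
    [1, -15, 0, 0, 0, 0, 1],
    [1, -25, 0, 0, 0, 0, 1],
    [1, -29, 0, 0, 0, 0, 1],
    [1, -29, 0, 0, 0, 0, 1],
    [1, -29, 0, 0, 0, 0, 1],
  ],
)

```text
time_s: 10.97
tcp_pos: [0.5402, -0.32, 0.2655]
eef_rot: [[-0.254, 0.967, -0.0], [0.967, 0.254, 0.001], [0.001, -0.0, -1.0]]
force: [-0.5, 0.4, -1.4]
opening: 0.0115
grip_force: 30.0
```

Run:
```python
from h import *
s=r.get_state();print(s["time_s"],s["tcp_pos"],s["eef_rot"].round(3).tolist(),s["q"].round(1))
c=np.array([.5416,-.3223]);y=np.radians(14.6);n=np.array([np.cos(y),np.sin(y)]);d=np.array([-n[1],n[0]])
t=s["tcp_pos"];R=s["eef_rot"];bx=-R[:,2]*0
out=[]
for cam,x0,y0 in(("scene",190,150),("side",320,190)):
    m=M(cam);im=r.get_image(cam);cv2.imwrite(f"pics/{cam}1.png",im)
    for w in("guard_bar","guard_foot"):
        print(cam,w,[(round(q["p"],2),(np.array(q["at"])*[640,400]).round(1)) for q in r.mark_of(cam,w)[:2]])
    i=cv2.resize(im,None,fx=4,fy=4,interpolation=cv2.INTER_CUBIC)
    g=t-R[:,2]*.0175
    L=[([np.r_[c+n*a*.015+d*b*.094,.066] for a,b in((1,1),(1,-1),(-1,-1),(-1,1))],(0,255,0)),
       ([g+R[:,0]*a*.08+R[:,2]*b for a,b in((1,0),(1,.133),(-1,.133),(-1,0))],(255,0,0))]
    for q,col in L: cv2.polylines(i,[(proj(m,np.array(q))*4+2).round().astype(int)],True,col,1)
    out.append(i[y0*4:(y0+130)*4,x0*4:(x0+100)*4])
cv2.imwrite("pics/ov3.png",np.hstack(out))
```

```text
10.9667 [ 0.54016572 -0.32000246  0.26548887] [[-0.254, 0.967, -0.0], [0.967, 0.254, 0.001], [0.001, -0.0, -1.0]] [-14.   21.3  54.1  85.5 -17.3  82.   55.4]
scene guard_bar [(0.61, array([246.9, 227.6])), (0.59, array([238., 176.]))]
scene guard_foot [(0.83, array([246.2, 202.9]))]
side guard_bar [(0.84, array([395.1, 231.6])), (0.21, array([210.1, 152.2]))]
side guard_foot [(0.71, array([389.7, 264.5]))]
```

View pics/ov3.png

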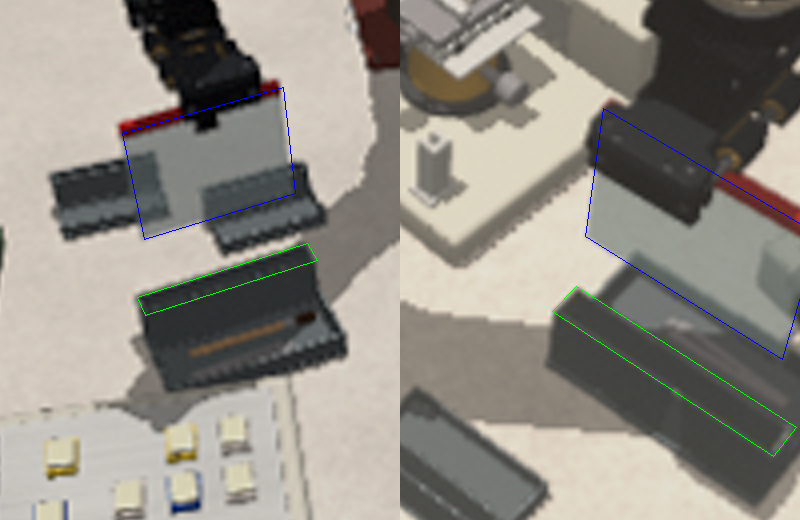

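The guard hangs upright and lines up above the pocket in both views. Lower it into the pocket.

Request:
send_rows(
  series=[
    [1, -1, -20, 0, 0, 0, 1],
    [1, -1, -45, 0, 0, 0, 1],
    [1, -1, -65, 0, 0, 0, 1],
    [1, -1, -78, 0, 0, 0, 1],
    [1, -1, -86, 0, 0, 0, 1],
    [1, -1, -92, 0, 0, 0, 1],
    [1, -1, -98, 0, 0, 0, 1],
    [1, -1, -104, 0, 0, 0, 1],
    [1, -1, -110, 0, 0, 0, 1],
    [1, -1, -115, 0, 0, 0, 1],
  ],
)

```text
time_s: 12.1
tcp_pos: [0.5413, -0.3219, 0.1505]
eef_rot: [[-0.254, 0.967, 0.001], [0.967, 0.254, -0.0], [-0.0, 0.0, -1.0]]
force: [0.2, -0.4, -2.0]
opening: 0.0113
grip_force: 30.0
```

Request:
send_rows(
  series=[
    [0, 0, -6, 0, 0, 0, 1],
    [0, 0, -12, 0, 0, 0, 1],
    [0, 0, -18, 0, 0, 0, 1],
    [0, 0, -22, 0, 0, 0, 1],
    [0, 0, -24, 0, 0, 0, 1],
    [0, 0, -25, 0, 0, 0, 1],
  ],
)

```text
time_s: 12.6
tcp_pos: [0.541, -0.3218, 0.1253]
eef_rot: [[-0.254, 0.967, -0.001], [0.967, 0.254, 0.0], [0.0, -0.0, -1.0]]
force: [0.5, -0.2, -1.0]
opening: 0.0116
grip_force: 30.0
```

Request:
send_rows(
  series=[
    [0, 0, -1, 0, 0, 0, 1],
    [0, 0, -2, 0, 0, 0, 1],
    [0, 0, -3, 0, 0, 0, 1],
    [0, 0, -3, 0, 0, 0, 1],
  ],
)

```text
time_s: 12.93
tcp_pos: [0.5411, -0.3219, 0.1227]
eef_rot: [[-0.254, 0.967, 0.0], [0.967, 0.254, -0.0], [-0.0, 0.0, -1.0]]
force: [0.3, -0.4, -1.0]
opening: 0.0112
grip_force: 30.0
```

Request:
send_rows(
  series=[
    [0, 0, -0.5, 0, 0, 0, 1],
    [0, 0, -1, 0, 0, 0, 1],
    [0, 0, -1, 0, 0, 0, 1],
  ],
)

```text
time_s: 13.18
tcp_pos: [0.5411, -0.3218, 0.1217]
eef_rot: [[-0.254, 0.967, -0.0], [0.967, 0.254, 0.0], [0.0, -0.0, -1.0]]
force: [-0.6, 0.5, -1.4]
opening: 0.0116
grip_force: 30.0
```

Request:
send_rows(
  series=[
    [0, 0, -0.5, 0, 0, 0, 1],
    [0, 0, -1, 0, 0, 0, 1],
    [0, 0, -1, 0, 0, 0, 1],
  ],
)

```text
time_s: 13.43
tcp_pos: [0.5414, -0.3218, 0.121]
eef_rot: [[-0.254, 0.967, 0.001], [0.967, 0.254, 0.0], [-0.0, 0.001, -1.0]]
force: [-0.7, 1.4, 3.6]
opening: 0.0115
grip_force: 30.0
```

Request:
send_rows(
  series=[
    [0, 0, -0.5, 0, 0, 0, 1],
    [0, 0, -1, 0, 0, 0, 1],
    [0, 0, -1, 0, 0, 0, 1],
  ],
)

```text
time_s: 13.68
tcp_pos: [0.5419, -0.3217, 0.121]
eef_rot: [[-0.254, 0.967, 0.002], [0.967, 0.254, 0.0], [-0.0, 0.002, -1.0]]
force: [-1.2, 4.3, 12.0]
opening: 0.0116
grip_force: 30.0
```

Floor contact. Ease off slightly and open gradually.

Request:
send_rows(
  series=[
    [0, 0, 1.5, 0, 0, 0, 0.9],
    [0, 0, 1.5, 0, 0, 0, 0.84],
    [0, 0, 1.5, 0, 0, 0, 0.79],
    [0, 0, 1.5, 0, 0, 0, 0.74],
    [0, 0, 1.5, 0, 0, 0, 0.69],
    [0, 0, 1.5, 0, 0, 0, 0.63],
    [0, 0, 1.5, 0, 0, 0, 0.57],
    [0, 0, 1.5, 0, 0, 0, 0.5],
    [0, 0, 1.5, 0, 0, 0, 0.42],
    [0, 0, 1.5, 0, 0, 0, 0.34],
  ],
)

```text
time_s: 14.52
tcp_pos: [0.5411, -0.3219, 0.1212]
eef_rot: [[-0.254, 0.967, -0.0], [0.967, 0.254, -0.0], [0.0, -0.0, -1.0]]
force: [-0.4, -0.1, -1.0]
opening: 0.0492
grip_force: 0.0
```

Request:
send_rows(
  series=[
    [0, 0, 0, 0, 0, 0, 0.24],
    [0, 0, 0, 0, 0, 0, 0.12],
    [0, 0, 0, 0, 0, 0, 0],
    [0, 0, 0, 0, 0, 0, 0],
    [0, 0, 0, 0, 0, 0, 0],
    [0, 0, 0, 0, 0, 0, 0],
  ],
)

```text
time_s: 15.02
tcp_pos: [0.5411, -0.3219, 0.1212]
eef_rot: [[-0.254, 0.967, -0.0], [0.967, 0.254, -0.0], [0.0, -0.0, -1.0]]
force: [-0.5, -0.4, 0.0]
opening: 0.0848
grip_force: 0.0
```

Run:
```python
from h import *
s=r.get_state();print(s["opening"],s["grip_force"],s["force"])
o=[]
for c in("scene","side"):
    i=r.get_image(c);cv2.imwrite(f"pics/{c}2.png",i)
    x,y=((190,150),(320,190))[c=="side"];o.append(cv2.resize(i[y:y+130,x:x+130],(400,400),interpolation=cv2.INTER_CUBIC))
    for w in("guard_bar","guard_foot"):
        print(c,w,[(round(q["p"],2),(np.array(q["at"])*[640,400]).round(1)) for q in r.mark_of(c,w)[:2]])
i=r.get_image("wrist");cv2.imwrite("pics/w4.png",i)
cv2.imwrite("pics/rel.png",np.hstack(o))
m=M("wrist");e=bar_ends(i,np.array((320,180)));print(e,[onz(m,p,.14) for p in e[:3]])
```

```text
0.0847724486168744 0.0 [-0.4970464  -0.42220285  0.0194534 ]
scene guard_bar [(0.68, array([243.8, 205.1]))]
scene guard_foot [(0.8, array([251.9, 229.3])), (0.47, array([248.8, 230.6]))]
side guard_bar [(0.63, array([390. , 267.5]))]
side guard_foot [(0.72, array([211.9, 149.8]))]
(array([318.93994456, 173.18386203]), array([319.23602914, 102.9630469 ]), array([318.63274561, 246.04061627]), 3247) [array([ 0.530588  , -0.27781415,  0.14      ]), array([ 0.52221677, -0.24546644,  0.14      ]), array([ 0.54038346, -0.31565487,  0.14      ])]
```

View pics/rel.png

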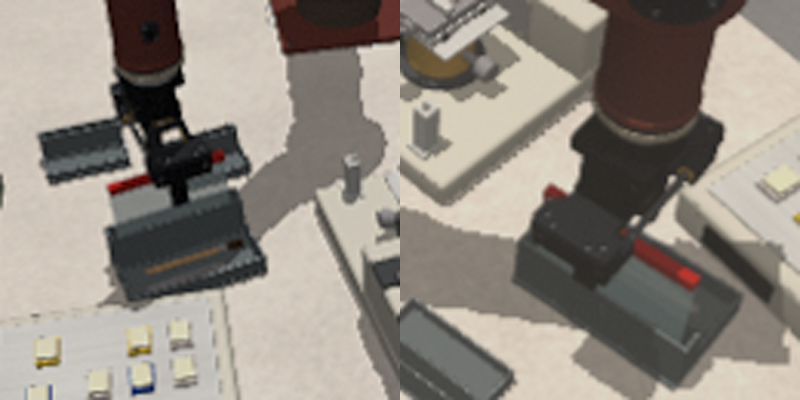

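The guard stands in the pocket, its bar free between the open fingers (scene crop (165,172)). Rise straight up, then go to the knob.

Request:
send_rows(
  series=[
    [0, 0, 5, 0, 0, 0, 0],
    [0, 0, 15, 0, 0, 0, 0],
    [0, 0, 30, 0, 0, 0, 0],
    [0, 0, 50, 0, 0, 0, 0],
    [0, 0, 75, 0, 0, 0, 0],
    [0, 0, 105, 0, 0, 0, 0],
    [0, 0, 135, 0, 0, 0, 0],
    [0, 0, 155, 0, 0, 0, 0],
    [0, 5, 170, 0, 0, 2, 0],
    [0, 15, 180, 0, 0, 6, 0],
  ],
)

```text
time_s: 16.2
tcp_pos: [0.5408, -0.3085, 0.3043]
eef_rot: [[-0.352, 0.936, 0.002], [0.936, 0.352, -0.002], [-0.003, 0.002, -1.0]]
force: [0.1, -0.2, -0.5]
opening: 0.0868
grip_force: 0.0
```

Request:
send_rows(
  series=[
    [0, 25, 0, 0, 0, 6, 0],
    [-5, 60, 0, 0, 0, 13, 0],
    [-10, 95, 0, 0, 0, 20, 0],
    [-15, 130, 0, 0, 0, 27, 0],
    [-20, 165, 0, 0, 0, 34, 0],
    [-25, 200, 0, 0, 0, 41, 0],
    [-30, 235, 0, 0, 0, 48, 0],
    [-30, 270, 0, 0, 0, 55, 0],
    [-30, 300, 0, 0, 0, 62, 0],
    [-30, 317, 0, 0, 0, 69, 0],
  ],
)

```text
time_s: 17.03
tcp_pos: [0.5108, 0.0139, 0.3022]
eef_rot: [[-1.0, -0.004, 0.001], [-0.004, 1.0, 0.001], [-0.001, 0.001, -1.0]]
force: [-0.7, 0.3, -0.2]
opening: 0.0869
grip_force: 0.0
```

Request:
send_rows(
  series=[
    [0, 0, 0, 0, 0, 5, 0],
    [0, 0, 0, 0, 0, 9, 0],
    [0, 0, -10, 0, 0, 9, 0],
    [0, 0, -20, 0, 0, 9, 0],
    [0, 0, -20, 0, 0, 9, 0],
  ],
)

```text
time_s: 17.45
tcp_pos: [0.5101, 0.0096, 0.2791]
eef_rot: [[-0.989, -0.148, -0.003], [-0.148, 0.989, -0.001], [0.003, -0.0, -1.0]]
force: [0.5, 0.1, 0.1]
opening: 0.0875
grip_force: 0.0
```

```bash
python3 look.py w5
```

```text
17.45 [0.5101 0.0096 0.2791] [[-0.989, -0.148, -0.003], [-0.148, 0.989, -0.001], [0.003, -0.0, -1.0]] [-41.3   0.1  35.7  99.5  -0.   80.6  92.9]
guard_bar 0.93 [ 16.3 179.7] [ 0.5341 -0.2911  0.168 ]
guard_foot 0.87 [101.5 161.9] [ 0.5325 -0.3012  0.035 ]
knob_center 0.59 [315.7 206.1] [0.5302 0.0099 0.117 ]
collar_face 0.78 [315.4 222.9] [0.5507 0.0126 0.117 ]
wax_block_center 0.72 [310.7 281. ] [0.6176 0.017  0.134 ]
wax_block_center 0.29 [109.5 186.1] [ 0.5368 -0.2195  0.134 ]
pocket_floor 0.96 [101.9 160.2] [ 0.5361 -0.3221  0.006 ]
pocket_floor 0.91 [132.2  35.5] [ 0.3541 -0.2755  0.006 ]
caddy 0.88 [105.7 161.5] [ 0.5385 -0.3204 -0.    ]
caddy 0.73 [135.2  35.5] [ 0.3523 -0.275   0.    ]
caddy 0.25 [599.2 177.1] [0.4468 0.4551 0.    ]
```

View pics/w5.png

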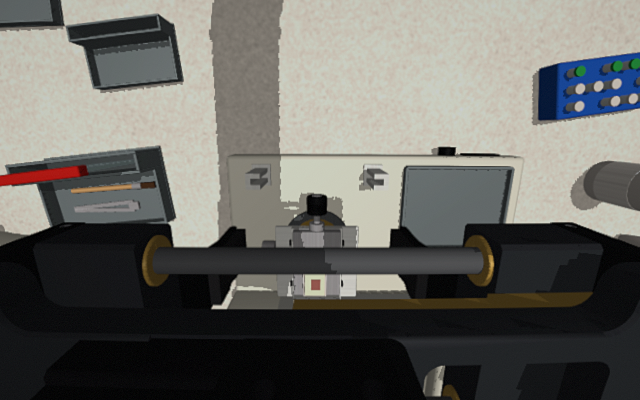

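Knob at (317,204), midway between the fingertips; knob centre ≈(0.529,0.010). The guard stands in the caddy (red bar at (45,176)). Descend around the knob.

Request:
send_rows(
  series=[
    [10, 0, 0, 0, 0, 0, 0],
    [19, 0, -15, 0, 0, 0, 0],
    [19, 0, -40, 0, 0, 0, 0.2],
    [19, 0, -70, 0, 0, 0, 0.3],
    [19, 0, -100, 0, 0, 0, 0.3],
    [19, 0, -125, 0, 0, 0, 0.3],
    [19, 0, -148, 0, 0, 0, 0.3],
    [19, 0, -165, 0, 0, 0, 0.3],
    [19, 0, -176, 0, 0, 0, 0.3],
    [19, 0, -181, 0, 0, 0, 0.3],
  ],
)

```text
time_s: 18.73
tcp_pos: [0.5294, 0.0101, 0.0989]
eef_rot: [[-0.989, -0.151, -0.002], [-0.151, 0.989, -0.001], [0.002, -0.0, -1.0]]
force: [0.1, 0.3, -0.3]
opening: 0.0612
grip_force: 0.0
```

Request:
send_rows(
  series=[
    [0, 0, 0, 0, 0, 0, 0.4],
    [0, 0, 0, 0, 0, 0, 0.6],
    [0, 0, 0, 0, 0, 0, 1],
    [0, 0, 0, 0, 0, 0, 1],
    [0, 0, 0, 0, 0, 0, 1],
    [0, 0, 0, 0, 0, 0, 1],
    [0, 0, 0, 0, 0, 0, 1],
    [0, 0, 0, 0, 0, 0, 1],
  ],
)

```text
time_s: 19.4
tcp_pos: [0.5302, 0.0112, 0.1006]
eef_rot: [[-0.988, -0.152, 0.0], [-0.152, 0.988, 0.001], [-0.0, 0.001, -1.0]]
force: [-1.5, 4.5, 3.7]
opening: 0.0236
grip_force: 30.0
```

Request:
send_rows(
  series=[
    [-1, 0.8, 1, 0, 0, 0, 1],
    [-3, 0.5, 1, 0, 0, 0, 1],
    [-5, 0.2, 1, 0, 0, 0, 1],
    [-7, -0.1, 1, 0, 0, 0, 1],
    [-9, -0.4, 1, 0, 0, 0, 1],
    [-11, -0.7, 1, 0, 0, 0, 1],
    [-13, -1, 1, 0, 0, 0, 1],
    [-14, -1.2, 1, 0, 0, 0, 1],
    [-14, -1.2, 1, 0, 0, 0, 1],
    [-14, -1.2, 1, 0, 0, 0, 1],
  ],
)

```text
time_s: 20.23
tcp_pos: [0.5171, 0.0094, 0.1008]
eef_rot: [[-0.988, -0.152, 0.002], [-0.152, 0.988, -0.0], [-0.002, -0.001, -1.0]]
force: [8.7, 3.0, -12.8]
opening: 0.023
grip_force: 30.0
```

Run:
```python
from h import *
s=r.get_state();p=s["tcp_pos"]-[.5302,.0112,.1006];u=np.array([-.989,-.146,0])
print(p@u,s["tcp_pos"],s["force"],s["force"]@u,s["opening"],s["torque"])
```

```text
0.01324997573302866 [0.51707431 0.00935979 0.1007578 ] [  8.74472324   3.00484597 -12.81098467] -9.087238797651894 0.0229869666990172 [ 0.75563698 -2.03723148 -0.0674247 ]
```

Request:
send_rows(
  series=[
    [0, 0, -0.4, 0, 0, 0, 1],
    [-1, -0.2, -0.8, 0, 0, 0, 1],
    [-2, -0.3, -0.8, 0, 0, 0, 1],
    [-3, -0.5, -0.8, 0, 0, 0, 1],
    [-4, -0.6, -0.8, 0, 0, 0, 1],
    [-5, -0.8, -0.8, 0, 0, 0, 1],
    [-5, -0.8, -0.8, 0, 0, 0, 1],
    [-5, -0.8, -0.8, 0, 0, 0, 1],
  ],
)

```text
time_s: 20.9
tcp_pos: [0.5131, 0.0087, 0.1007]
eef_rot: [[-0.988, -0.152, 0.004], [-0.152, 0.988, 0.0], [-0.004, -0.001, -1.0]]
force: [11.5, 3.4, -8.8]
opening: 0.023
grip_force: 30.0
```

Run:
```python
from h import *
s=r.get_state();p=s["tcp_pos"]-[.5302,.0112,.1006];u=np.array([-.989,-.146,0])
print(p@u,s["tcp_pos"],s["force"],s["force"]@u,s["opening"],s["torque"])
i=r.get_image("wrist");cv2.imwrite("pics/w6.png",i);m=M("wrist")
for t in("collar_face","knob_center","clamp_jaw"):
    for d in r.mark_of("wrist",t)[:2]:
        uv=np.array(d["at"])*[640,400];print(t,d["p"],uv,onz(m,uv,.117))
j=r.get_image("side");cv2.imwrite("pics/side3.png",j)
uv=proj(M("side"),np.array([.545,.012,.117])).astype(int);print(uv)
a=cv2.resize(i[150:300,220:420],(600,450),interpolation=cv2.INTER_CUBIC)
b=cv2.resize(j[uv[1]-28:uv[1]+28,uv[0]-12:uv[0]+13],(200,450),interpolation=cv2.INTER_CUBIC)
cv2.imwrite("pics/knob.png",np.hstack([a,b]))
```

```text
0.017294169656905885 [0.51307909 0.00872337 0.10068176] [11.49884745  3.43699061 -8.82947634] -11.874160758790708 0.023006678962524698 [ 0.82801156 -2.16557361 -0.0631924 ]
collar_face 0.73 [315.712 311.6  ] [0.54870084 0.01269798 0.117     ]
knob_center 0.8 [316.416 249.32 ] [0.5099454  0.00721716 0.117     ]Traceback (most recent call last):
  File "<stdin>", line 6, in <module>
ValueError: it knows: brush, caddy, collar_face, fixative_bottle, forceps, guard, guard_bar, guard_foot, knife_edge, knob_center, microtome, pocket_floor, sample_jar, slide_box, wax_block_center
```

Request:
send_rows(
  series=[
    [-0.4, 0, -0.4, 0, 0, 0, 1],
    [-0.8, -0.1, -0.7, 0, 0, 0, 1],
    [-1.1, -0.2, -0.7, 0, 0, 0, 1],
    [-1.1, -0.2, -0.7, 0, 0, 0, 1],
    [-1.1, -0.2, -0.7, 0, 0, 0, 1],
  ],
)

```text
time_s: 21.47
tcp_pos: [0.5129, 0.0087, 0.1006]
eef_rot: [[-0.988, -0.152, 0.006], [-0.152, 0.988, 0.001], [-0.006, -0.0, -1.0]]
force: [10.8, 4.3, -5.3]
opening: 0.0228
grip_force: 30.0
```

```bash
cat > chk.py <<'E'
from h import *
s=r.get_state();p=s["tcp_pos"]-[.5302,.0112,.1006];u=np.array([-.989,-.146,0])
print(s["time_s"],p@u,s["tcp_pos"],s["force"],s["force"]@u,s["opening"],s["eef_rot"][:,2])
i=r.get_image("wrist");m=M("wrist");cv2.imwrite("pics/w7.png",i)
o=np.array([.5495,.0126,.117])   # collar face
for k in range(-8,34,1):
    X=o+u*k*.001+[0,0,.004 if k>0 else .009];v=proj(m,X).round().astype(int)
    print(k,v,i[v[1],v[0]-1:v[0]+2].mean(0).round().astype(int).tolist(),end="; ")
E
python3 chk.py
```

```text
21.4667 0.01752708076235618 [0.51285147 0.00866998 0.10063662] [10.79613521  4.34284354 -5.31111157] -11.311432883679418 0.02275915229148733 [ 6.14653875e-03  5.26511503e-04 -9.99980971e-01]
-8 [315 335] [19, 17, 16]; -7 [315 334] [16, 15, 14]; -6 [315 332] [15, 13, 11]; -5 [315 331] [15, 15, 12]; -4 [315 329] [12, 12, 11]; -3 [315 328] [14, 14, 12]; -2 [315 326] [15, 13, 13]; -1 [315 325] [13, 11, 10]; 0 [315 323] [12, 11, 11]; 1 [315 316] [12, 12, 11]; 2 [315 315] [15, 13, 13]; 3 [315 313] [16, 13, 13]; 4 [315 311] [15, 12, 10]; 5 [315 310] [14, 12, 13]; 6 [315 308] [20, 51, 65]; 7 [315 307] [21, 51, 65]; 8 [315 305] [22, 50, 64]; 9 [315 304] [20, 49, 63]; 10 [315 302] [21, 50, 63]; 11 [315 301] [20, 49, 63]; 12 [315 299] [48, 60, 69]; 13 [315 298] [86, 85, 85]; 14 [315 296] [83, 84, 84]; 15 [315 294] [82, 83, 84]; 16 [315 293] [83, 83, 84]; 17 [315 291] [83, 83, 86]; 18 [315 290] [83, 83, 84]; 19 [315 288] [82, 83, 84]; 20 [315 286] [83, 83, 84]; 21 [315 285] [83, 83, 84]; 22 [315 283] [83, 83, 85]; 23 [315 281] [83, 83, 85]; 24 [315 280] [85, 85, 86]; 25 [315 278] [57, 58, 59]; 26 [315 277] [9, 9, 9]; 27 [315 275] [8, 8, 7]; 28 [315 273] [43, 42, 42]; 29 [315 272] [44, 43, 43]; 30 [315 270] [47, 47, 47]; 31 [315 268] [49, 48, 47]; 32 [315 267] [50, 49, 49]; 33 [315 265] [50, 49, 49];
```

Request:
send_rows(
  series=[
    [0, 0, 0, 0, 0, 0, 1],
    [0, 0, 0, 0, 0, 0, 1],
    [0, 0, 0, 0, 0, 0, 1],
  ],
)

```text
time_s: 21.77
tcp_pos: [0.5128, 0.0087, 0.1006]
eef_rot: [[-0.988, -0.152, 0.006], [-0.152, 0.988, 0.001], [-0.006, -0.0, -1.0]]
force: [11.5, 4.1, -5.9]
opening: 0.0229
grip_force: 30.0
```

```bash
cat > chk.py <<'E'
from h import *
s=r.get_state();p=s["tcp_pos"]-[.5302,.0112,.1006];u=np.array([-.989,-.146,0])
print(s["time_s"],p@u,s["tcp_pos"],s["force"],s["force"]@u,s["opening"],s["eef_rot"][:,2])
o=np.array([.550,.0132,.117])
for c in("side","scene"):
    i=r.get_image(c).astype(int);m=M(c)
    a=proj(m,o);print(c,"collar",a.round(1),"+18mm",proj(m,o+u*.018).round(1))
    x,y=a.round().astype(int);w=i[y-14:y+14,x-16:x+16];red=w[...,2]-w[...,:2].max(2)
    ys,xs=np.where(red>25);print([(x-16+b,y-14+d,w[d,b].tolist()) for d,b in zip(ys,xs)][:25])
    for d in r.mark_of(c,"collar_face")[:1]+r.mark_of(c,"knob_center")[:2]: print(d["p"],np.array(d["at"])*[640,400])
E
python3 chk.py
```

```text
21.7667 0.017534707986598206 [0.51284389 0.0086691  0.10063617] [11.53281192  4.13326733 -5.93564218] -12.00940802192124 0.02294333562642686 [ 6.13849788e-03  5.64692050e-04 -9.99981000e-01]
side collar [321.  199.1] +18mm [316.9 201.9]
[(np.int64(336), np.int64(185), [97, 112, 152])]
0.79 [320.576 200.32 ]
0.59 [313.6  202.68]
scene collar [325.6 200.1] +18mm [324.1 197.5]
[(np.int64(330), np.int64(205), [116, 133, 165]), (np.int64(331), np.int64(205), [105, 118, 159]), (np.int64(332), np.int64(205), [104, 117, 159]), (np.int64(330), np.int64(206), [112, 128, 161]), (np.int64(331), np.int64(206), [77, 83, 139]), (np.int64(332), np.int64(206), [73, 79, 133])]
0.73 [326.784 201.28 ]
0.55 [250.624 227.68 ]
0.51 [249.792 229.6  ]
```

Request:
send_rows(
  series=[
    [-0.5, -0.1, 0, 0, 0, 0, 1],
    [-1, -0.2, 0, 0, 0, 0, 1],
    [-1.3, -0.2, 0, 0, 0, 0, 1],
    [-1.3, -0.2, 0, 0, 0, 0, 1],
    [-1.3, -0.2, 0, 0, 0, 0, 1],
  ],
)

```text
time_s: 22.48
tcp_pos: [0.5116, 0.0085, 0.1006]
eef_rot: [[-0.988, -0.152, 0.006], [-0.152, 0.988, 0.001], [-0.006, -0.0, -1.0]]
force: [11.6, 3.7, -5.4]
opening: 0.0229
grip_force: 30.0
```

```bash
cat > edge.py <<'E'
from h import *
u=np.array([-.989,-.146,0])
def prof(i,m,nm):
    o=np.array([.5495,.0126,.129]);g=i.astype(int).mean(2);out=[]
    ks=np.arange(-5,60,.5)
    for k in ks:
        v=proj(m,o+u*k*.001);out.append(cv2.getRectSubPix(i,(3,1),(float(v[0]),float(v[1]))).mean())
    print(nm,[(float(k),int(x)) for k,x in zip(ks,out)][::1])
prof(cv2.imread("pics/w5.png"),np.load("pics/w5.npy",allow_pickle=True).item(),"shut")
s=r.get_state();p=s["tcp_pos"]-[.5302,.0112,.1006]
print(s["time_s"],p@u,s["tcp_pos"],s["force"],s["force"]@u,s["eef_rot"][:,2])
m=M("wrist");i=r.get_image("wrist");cv2.imwrite("pics/w8.png",i);prof(i,m,"now")
b=i.astype(int);red=b[...,2]-b[...,:2].max(2)
ys,xs=np.where(red[255:340,290:345]>25);print("red rows",np.unique(ys+255,return_counts=True))
E
python3 edge.py
```

```text
shut [(-5.0, 137), (-4.5, 137), (-4.0, 137), (-3.5, 137), (-3.0, 137), (-2.5, 137), (-2.0, 138), (-1.5, 138), (-1.0, 138), (-0.5, 132), (0.0, 124), (0.5, 113), (1.0, 98), (1.5, 83), (2.0, 93), (2.5, 103), (3.0, 113), (3.5, 124), (4.0, 131), (4.5, 121), (5.0, 110), (5.5, 99), (6.0, 89), (6.5, 82), (7.0, 82), (7.5, 82), (8.0, 83), (8.5, 84), (9.0, 84), (9.5, 85), (10.0, 82), (10.5, 74), (11.0, 65), (11.5, 50), (12.0, 34), (12.5, 22), (13.0, 14), (13.5, 7), (14.0, 7), (14.5, 8), (15.0, 8), (15.5, 9), (16.0, 9), (16.5, 8), (17.0, 7), (17.5, 6), (18.0, 6), (18.5, 7), (19.0, 7), (19.5, 8), (20.0, 7), (20.5, 6), (21.0, 6), (21.5, 7), (22.0, 7), (22.5, 7), (23.0, 7), (23.5, 7), (24.0, 6), (24.5, 8), (25.0, 10), (25.5, 11), (26.0, 12), (26.5, 12), (27.0, 12), (27.5, 12), (28.0, 13), (28.5, 13), (29.0, 13), (29.5, 14), (30.0, 14), (30.5, 14), (31.0, 13), (31.5, 11), (32.0, 8), (32.5, 14), (33.0, 21), (33.5, 38), (34.0, 62), (34.5, 78), (35.0, 76), (35.5, 75), (36.0, 75), (36.5, 76), (37.0, 106), (37.5, 146), (38.0, 175), (38.5, 190), (39.0, 202), (39.5, 202), (40.0, 201), (40.5, 200), (41.0, 1
[... 1552 characters left out ...]
(33.0, 21), (33.5, 35), (34.0, 43), (34.5, 44), (35.0, 45), (35.5, 46), (36.0, 46), (36.5, 48), (37.0, 48), (37.5, 49), (38.0, 49), (38.5, 49), (39.0, 50), (39.5, 49), (40.0, 49), (40.5, 48), (41.0, 48), (41.5, 46), (42.0, 46), (42.5, 45), (43.0, 44), (43.5, 43), (44.0, 42), (44.5, 42), (45.0, 40), (45.5, 38), (46.0, 36), (46.5, 35), (47.0, 33), (47.5, 30), (48.0, 21), (48.5, 10), (49.0, 7), (49.5, 8), (50.0, 11), (50.5, 16), (51.0, 18), (51.5, 15), (52.0, 8), (52.5, 2), (53.0, 2), (53.5, 14), (54.0, 50), (54.5, 68), (55.0, 61), (55.5, 51), (56.0, 51), (56.5, 52), (57.0, 52), (57.5, 51), (58.0, 51), (58.5, 36), (59.0, 52), (59.5, 94)]
red rows (array([], dtype=int64), array([], dtype=int64))
```

Request:
send_rows(
  series=[
    [0.2, 0, 0, 0, 0, 0, 1],
    [0.4, 0.1, 0, 0, 0, 0, 1],
    [0.4, 0.1, 0, 0, 0, 0, 1],
    [0.4, 0.1, 0, 0, 0, 0, 1],
    [0.4, 0.1, 0, 0, 0, 0, 1],
    [0.4, 0.1, 0, 0, 0, 0, 1],
  ],
)

```text
time_s: 23.03
tcp_pos: [0.5119, 0.0086, 0.1006]
eef_rot: [[-0.988, -0.152, 0.006], [-0.152, 0.988, 0.001], [-0.006, -0.0, -1.0]]
force: [10.7, 3.3, -5.6]
opening: 0.0229
grip_force: 30.0
```

```bash
python3 chk.py
python3 - <<'E'
from h import *
# guard standing and wax block checks
for c in("scene","side"):
    r.get_image(c)
    for t in("guard_bar","guard_foot","wax_block_center","knife_edge"):
        print(c,t,[(round(q["p"],2),(np.array(q["at"])*[640,400]).round(1)) for q in r.mark_of(c,t)[:2]])
E
```

```text
23.0333 0.018475819934835762 [0.51190739 0.00856696 0.10063549] [10.66460181  3.28103557 -5.55309182] -11.02632238192081 0.022931550441398444 [ 6.05821630e-03  5.41586683e-04 -9.99981502e-01]
side collar [321.  199.1] +18mm [316.9 201.9]
[(np.int64(336), np.int64(185), [97, 112, 153])]
0.75 [318.976 199.52 ]
0.61 [311.872 205.52 ]
scene collar [325.6 200.1] +18mm [324.1 197.5]
[(np.int64(330), np.int64(205), [117, 133, 165]), (np.int64(331), np.int64(205), [105, 118, 160]), (np.int64(332), np.int64(205), [104, 117, 159]), (np.int64(330), np.int64(206), [113, 128, 161]), (np.int64(331), np.int64(206), [76, 82, 139]), (np.int64(332), np.int64(206), [73, 79, 132])]
0.66 [326.72 201.4 ]
0.66 [332.032 229.68 ]
0.44 [318.72 193.2 ]
scene guard_bar [(0.78, array([242.7, 200.6])), (0.58, array([250. , 227.3]))]
scene guard_foot [(0.57, array([247.1, 229.5]))]
scene wax_block_center [(0.59, array([330.1, 208.9]))]
scene knife_edge [(0.88, array([384.7, 197.2]))]
side guard_bar [(0.72, array([390.2, 265.8])), (0.23, array([214. , 150.3]))]
side guard_foot [(0.59, array([384. , 293.7]))]
side wax_block_center [(0.55, array([335.5, 185.8]))]
side knife_edge []
```

```bash
python3 -c "
from station import r
print(r.hand_in())"
```

```text
the job is handed in; nothing more can be done
None
```

I handed the job in at about 23 s. The guard stands released in the large caddy's tall pocket, and the knob is held about 18.5 mm out; that figure comes from the arm's own motion, because the gripper hid the red ring from the cameras. The wax block and knife carriage appear unmoved.

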